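# Wedge the paint scale level

## Task

The paint-mixing scale is rocking because its front left foot is seized too short. Pick up the wooden wedge and push it, thin end first, in under that foot from the front of the scale, gently, just until the scale sits level and firm on all its feet and no further; then let go and leave the wedge flat on the bench under the foot. Do not shove the scale out of its place or lean on it, and leave the other things on the bench alone.

Things in the scene. Friction and masses are not known exactly. Their poses are not given: they have to be found in the camera images.
- scale: Low grey bench scale, loose, 1.5 to 2.1 kg, display and keys at its front, towards the robot. Housing 240 (x) by 210 (y) mm, underside 28 mm and top (steel pan) 64 mm above the feet's plane. Origin: centre of the footprint in the plane of the good feet; x to its back, y to its left, z up. Ball feet of 11 mm radius, rubber, centred at x = -95 and +95, y = -80 and +80 mm.
- foot (a point): Where the front left foot should end: x = -95, y = +80, z = 0 mm in the scale's frame and axes. The foot is seized, a bare steel ball (rubber gone) that ends 7.5 to 14 mm higher than this point (differs each time, not told), so at the start it hangs 2.5 to 9 mm over the bench and the wedge slides in freely before it meets the foot.
- front (a point): Middle of the housing's lower front edge, x = -120, y = 0, z = 28 mm in the scale's frame. A battery box under the housing (x -90 to -30, y 0 to +50, down to z = +4 mm) touches the bench now, so the scale leans 0.04 rad down to its front left, the back right foot 5 mm in the air. Level again means that corner lifted by 5 mm (about 40 mm of wedge travel after first touch).
- wedge: Loose hardwood wedge, 180 mm long, 32 mm wide, flat underneath, 55 g; thickness rises evenly from 1.5 mm at the thin end to 26.7 mm at the butt (0.14 mm per mm). Origin: centre of the underside; x points to the thin end (at +90 mm), z up. Lies flat, thin end pointing away from the robot. Friction holds it wherever it is left under the foot.
- tip (a point): Middle of the wedge's thin end, on the bench, x = +90 mm in the wedge's frame. Unless pressed on the bench it slides with under 1 N until it meets the foot, then 3 to 7 N as the corner rises; when the back right foot lands and all feet bear, the push rises about twofold over the next 5 mm: level and firm. Pushed on, the scale slides back or tips right. Friction of wood about 0.6.
- cup: Bystander: white plastic mixing cup, empty, rim radius 42 mm, 95 mm tall, standing. Origin: centre of its underside.
- tin: Bystander: full paint tin, radius 50 mm, 120 mm tall, standing. Origin: centre of its underside.
- nozzle: Bystander: aluminium spray-gun air cap, 32 mm wide, 30 mm tall, standing. Origin: centre of its underside.
- stick: Bystander: flat wooden stirring stick, 200 mm by 22 mm by 5 mm, lying. Origin: centre of its underside, x along it.
Mind the look-alikes: they are no part of the job. Of the things like the wedge, leave any that is turquoise or yellow; of the rest the larger one is meant.

How it is judged:
By the outcome, as a careful person would: the job done as asked, in the order asked, and still so for the second after the job is handed in, with the robot touching nothing.
It also fails if it takes over 64 s, if anything falls off the work surface, if the arm or the gripper's body presses on something with over 40 N, if the wrist force passes 120 N, or if a joint passes its speed limit or range.

## Robot

A 7-joint arm with a two-finger parallel gripper is mounted at the origin on the work surface. World frame = base frame: x ahead of the robot, y to its left, z up, the work surface at z = 0. Lengths are in m, angles in rad, forces in N, time in s.
With the tool pointing down it reaches from about 0.4 to 0.85 m from the base axis. Payload 10.4 kg.
Tool frame: the origin (TCP) lies where the fingers leave the gripper's body, on its centre line; the fingertips stand finger_overhang ahead of it and the grasp point (between the pads) lies 54 mm ahead of it (finger_overhang is the distance from the TCP to the fingertips, in m); z points along the fingers, y is the line along which they close (so a half turn about z gives the same grasp; the last joint's range is limited). The gripper opens to 85 mm and grips with 20 to 120 N. Pads are 22 mm wide; open, the fingers measure 114 mm over their backs; the gripper's body (76 mm by 85 mm) begins 54 mm behind the grasp point. The pads swing forward as they close: fully open they stand 13 mm farther back than shut.
Start: joints at [1.273, 0.332, -0.065, 1.46, 0.022, 1.35, -0.088], TCP at [0.17, -0.602, 0.304] pointing down, gripper open.
Joint ranges: [-2.6, 2.6], [-0.5, 2.12], [-1.47, 1.34], [0.16, 2.42], [-1.27, 4.41], [0.06, 2.06], [-2.6, 2.6]. Speed limits (rad/s): [2.22, 2.22, 2.79, 2.79, 3.14, 3.14, 3.14].

## Interface

Orientations are given as a unit quaternion [x, y, z, w].
In Python, from plant import get_obs, grab_frame, finish_job, finger_overhang gives the robot as it stands. The module is installed in compiled form; this text tells all that it offers.
- The arm moves only by the shell command python3 -m jog 'ROWS' [FORCE]. ROWS is JSON, a list of rows, each an object of numbers: "dx", "dy", "dz": the shift along the tool's x, y, z in mm; "wx", "wy", "wz": the turn, a rotation vector about the tool's x, y, z in rad; "hand": the closure in counts, from 0 (fully open) to 255 (shut). A call has 1 to 12 rows; each row shifts and turns the commanded pose from where the row before left it, along the tool's axes as they then stand; what a row does not reach is not made up. A row lasts 1/10 s, in which the tool goes at most 50 mm and 8.59 degrees, less where a joint would pass 70% of its speed; a pose out of reach is approached as far as the arm can. A call with a gripper value outside its range is refused whole. The fingers move at their own pace and stop on an object; FORCE is the grip in N (left out, the last holds). Time passes only in rows, so rows that do not move let the fingers close. It gives the time, the measured TCP pose, the force, the opening and the grip force at its end, in the units of the state.
- get_obs(): the state, without advancing time (a new reading comes with each control period).
- grab_frame(name): name is "scene" or "top" or "wrist"; returns a dict with "image" (400x640x3 uint8, red, green, blue), "z_map" (400x640 float32, m along the optical axis (not along the pixel's ray), 0 where there is no reading), "fx", "fy", "cx", "cy" (pixels), "position" and "attitude" of the camera in the world; the wrist camera has in their place "hand_eye" (4x4, takes a point from camera to tool coordinates, whose origin is the TCP and whose axes are the flange's). Camera axes: x right, y up, looking along -z (the intrinsics and any distortion apply to the point x, -y, -z); pixel columns grow to the right and rows downward; lengths in m; the calibration is good to about 2 mm. A picture is of the moment at which its call begins: read the wrist's pose just before it.
- finish_job(): hands the job in; it is judged then, once.
The state is a dict: "t": time; "q": joint angles; "qvel": joint speeds; "effort": joint torques, N m; "tool_pos": TCP position; "orientation": TCP orientation; "force": force on the tool from outside, world axes, zero at the start; "ft_torque": the same for the moment, N m; "width": opening from 0.0 (shut) to 1.0 (fully open); "grip_force": force on a finger pad.
Only numpy, scipy, OpenCV 4.12 (cv2) and the standard library are available. Lean on these libraries where they do the work, as an engineer would, in place of code of your own. Each camera call takes 0.05 s, during which the arm holds its last target. There are 200 camera calls.

## Working session

There is one attempt and no reset: what is moved stays moved. The work goes in short steps, Python scripts to look and compute and a shell command to move; the robot and the scene stay as the last step left them, time stands still between calls to the robot, and variables do not carry over. Pictures are saved under pics/ and viewed, at most 10 in all, crops included, and the job is handed in when it is done.

```bash
mkdir -p pics
python3 - <<'E'
from plant import *
import cv2,numpy as np
o=get_obs();print({k:np.round(v,3).tolist() for k,v in o.items()},finger_overhang)
for n in("scene","top"):
    f=grab_frame(n);cv2.imwrite(f"pics/{n}.png",f["image"][:,:,::-1]);np.savez(f"{n}.npz",**f)
    print({k:np.round(f[k],3).tolist() for k in f if k not in("image","z_map")})
E
```

```text
{'t': 0.0, 'q': [1.273, 0.333, -0.065, 1.461, 0.022, 1.35, -0.088], 'qvel': [-0.0, -0.001, -0.0, -0.001, -0.001, 0.001, -0.0], 'effort': [0.001, -62.544, 0.05, -39.161, 0.016, 0.01, -0.0], 'tool_pos': [0.169, -0.601, 0.303], 'orientation': [0.991, 0.137, -0.0, -0.001], 'force': [0.19, -0.009, 0.767], 'ft_torque': [-0.005, 0.012, -0.002], 'grip_force': 0.0, 'width': 0.997} 0.0726
{'fx': 455.839, 'fy': 455.839, 'cx': 324.391, 'cy': 199.9, 'position': [1.018, 0.775, 1.089], 'attitude': [0.093, 0.351, 0.895, 0.259]}
{'fx': 520.413, 'fy': 520.413, 'cx': 309.879, 'cy': 195.359, 'position': [0.372, -0.028, 1.376], 'attitude': [-0.039, 0.055, 0.715, -0.696]}
```

View pics/top.png

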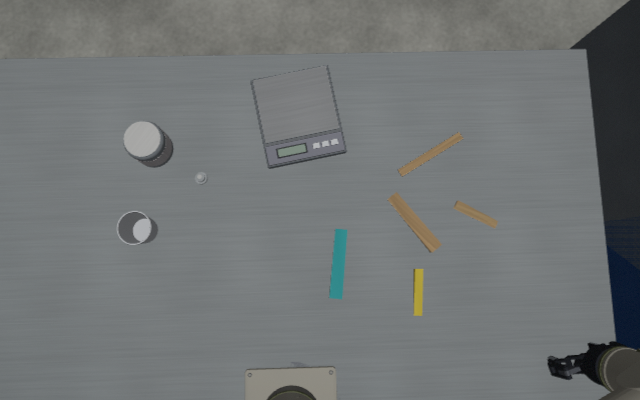

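View pics/scene.png

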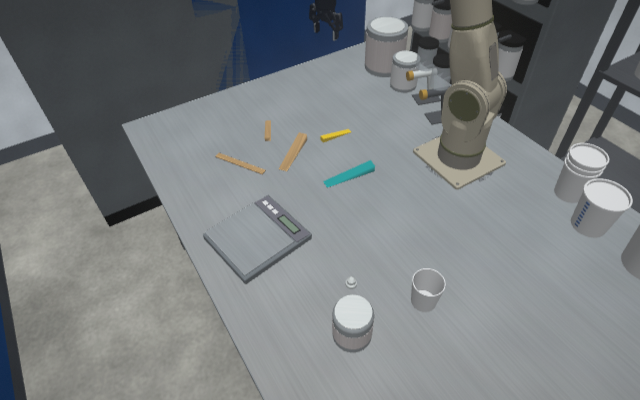

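Top view candidates for the wedge: turquoise (338,264) and yellow (418,292) are excluded. That leaves brown ones: large (414,222), small (475,214), and the thin uniform stick (431,154). The larger brown wedge at (414,222) fits, thin end at about (393,197). The scale's front-left corner is at about (268,166). I'll measure and confirm with a crop.

```bash
cat > h.py <<'E'
import numpy as np,cv2
from scipy.spatial.transform import Rotation as R
def pix2plane(f,uv,z):
    uv=np.atleast_2d(uv).astype(float)
    d=np.c_[(uv[:,0]-f["cx"])/f["fx"],-(uv[:,1]-f["cy"])/f["fy"],-np.ones(len(uv))]
    w=R.from_quat(f["attitude"]).apply(d);p=np.asarray(f["position"])
    return p+w*((z-p[2])/w[:,2])[:,None]
def cloud(f):
    v,u=np.nonzero(f["z_map"]>0);z=f["z_map"][v,u]
    d=np.c_[(u-f["cx"])/f["fx"]*z,-(v-f["cy"])/f["fy"]*z,-z]
    return np.c_[u,v],R.from_quat(f["attitude"]).apply(d)+f["position"]
E
python3 - <<'E'
from h import *
f=dict(np.load("top.npz"));im=f["image"];hsv=cv2.cvtColor(im,cv2.COLOR_RGB2HSV)
m=cv2.inRange(hsv,(8,80,60),(19,255,255))
for c in cv2.findContours(m,0,2)[0]:
    if cv2.contourArea(c)<60: continue
    r=cv2.minAreaRect(c);b=cv2.boxPoints(r)
    print("brown",np.round(r[0]),np.round(pix2plane(f,[r[0]],.008)[0],3),"box",np.round(pix2plane(f,b,.008)[:,:2],4).tolist(),np.round(b,1).tolist())
uv,P=cloud(f)
s=(P[:,2]>.045)&(P[:,2]<.08)&(uv[:,0]>240)&(uv[:,0]<360)&(uv[:,1]>55)&(uv[:,1]<175)
r=cv2.minAreaRect(P[s,:2].astype(np.float32));print("scale",r,cv2.boxPoints(r))
A=np.c_[P[s,:2],np.ones(s.sum())];print(np.linalg.lstsq(A,P[s,2],rcond=None)[0])
w=(uv[:,0]>380)&(uv[:,0]<450)&(uv[:,1]>185)&(uv[:,1]<260)&(m[uv[:,1],uv[:,0]]>0)
print("wedge z",np.round(P[w][::40],3).tolist())
cl=cv2.resize(im[120:270,360:510],None,fx=4,fy=4,interpolation=2);cv2.imwrite("pics/crop.png",cl[:,:,::-1])
E
```

```text
brown [476. 214.] [ 0.494 -0.501  0.008] box [[0.5123, -0.4432], [0.5324, -0.4547], [0.4763, -0.5581], [0.4564, -0.5464]] [[453.6000061035156, 207.8000030517578], [457.3999938964844, 200.1999969482422], [497.3999938964844, 220.1999969482422], [493.6000061035156, 227.8000030517578]]
brown [413. 222.] [ 0.477 -0.334  0.008] box [[0.5376, -0.2642], [0.5593, -0.2913], [0.4175, -0.4029], [0.3964, -0.3759]] [[386.20001220703125, 200.0], [395.8999938964844, 191.6999969482422], [440.70001220703125, 244.0], [431.0, 252.3000030517578]]
brown [430. 154.] [ 0.66  -0.389  0.008] box [[0.6202, -0.2996], [0.7192, -0.469], [0.7011, -0.4787], [0.6024, -0.3094]] [[397.79998779296875, 169.10000610351562], [458.20001220703125, 131.8000030517578], [462.1000061035156, 138.1999969482422], [401.79998779296875, 175.60000610351562]]
scale ((0.7623264789581299, -0.034209638833999634), (0.24188461899757385, 0.210281103849411), 10.492366790771484) [[ 0.6242599   0.04714873]
 [ 0.662553   -0.15961629]
 [ 0.90039307 -0.11556801]
 [ 0.86209995  0.09119701]]
[ 0.06607328 -0.01611731  0.01030907]
wedge z [[0.557, -0.29, -0.001], [0.543, -0.292, 0.003], [0.535, -0.294, 0.005], [0.526, -0.292, 0.009], [0.518, -0.29, 0.008], [0.512, -0.324, 0.008], [0.504, -0.318, 0.009], [0.496, -0.315, 0.01], [0.489, -0.309, 0.008], [0.482, -0.337, 0.015], [0.474, -0.331, 0.016], [0.468, -0.357, 0.015], [0.461, -0.343, 0.017], [0.455, -0.369, 0.018], [0.447, -0.355, 0.018], [0.441, -0.373, 0.028], [0.434, -0.358, 0.023], [0.428, -0.379, 0.023], [0.421, -0.358, 0.021], [0.415, -0.381, 0.025], [0.405, -0.369, 0.026]]
```

View pics/crop.png

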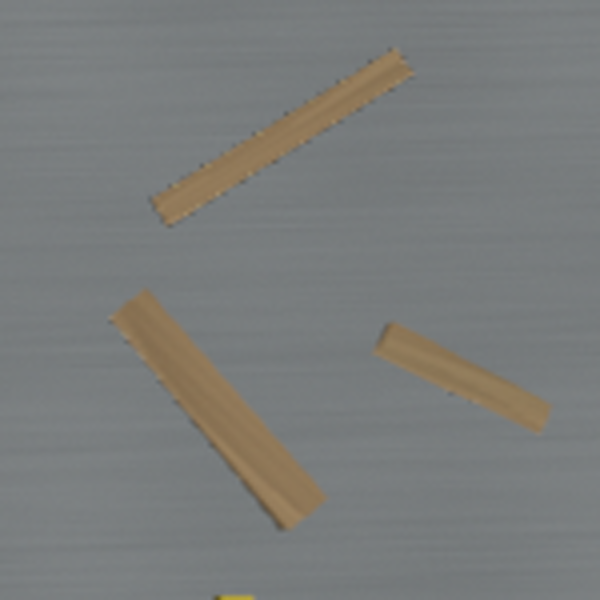

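Confirmed: the large brown wedge is thick at the lower right and thin at the upper left; the stick has uniform thickness and the other wedge is smaller. Moving above its butt.

```bash
python3 -m jog '[{"wz":-0.13},{"wz":-0.13},{"wz":-0.13},{"dx":41,"dy":-2.5,"dz":5},{"dx":41,"dy":-2.5,"dz":5},{"dx":41,"dy":-2.5,"dz":5},{"dx":41,"dy":-2.5,"dz":5},{"dx":41,"dy":-2.5,"dz":5},{"dx":41,"dy":-2.5,"dz":5},{"dx":41,"dy":-2.5,"dz":5},{"dx":41,"dy":-2.5,"dz":5}]' 30
python3 -m jog '[{},{}]'
cat >> h.py <<'E'
def wrist():
    from plant import get_obs,grab_frame
    o=get_obs();f=grab_frame("wrist");T=np.asarray(f["hand_eye"])
    Rt=R.from_quat(o["orientation"])
    f["position"]=Rt.apply(T[:3,3])+o["tool_pos"];f["attitude"]=(Rt*R.from_matrix(T[:3,:3])).as_quat()
    return o,f
E
python3 - <<'E'
from h import *
o,f=wrist();np.savez("w1.npz",**f);cv2.imwrite("pics/w1.png",f["image"][:,:,::-1])
print(o["tool_pos"],R.from_quat(o["orientation"]).as_matrix().round(3).tolist(),f["position"],f["hand_eye"].round(3).tolist() if hasattr(f["hand_eye"],"round") else f["hand_eye"],o["force"])
hsv=cv2.cvtColor(f["image"],cv2.COLOR_RGB2HSV);m=cv2.inRange(hsv,(8,80,60),(19,255,255))
uv,P=cloud(f);k=(m[uv[:,1],uv[:,0]]>0)
n,l,st,c=cv2.connectedComponentsWithStats(m)
for i in range(1,n):
    if st[i,4]<500: continue
    k=l[uv[:,1],uv[:,0]]==i;k&=P[:,2]>-.005;print(i,st[i],c[i]);
    r=cv2.minAreaRect(P[k,:2].astype(np.float32));print(r,cv2.boxPoints(r).round(4).tolist(),P[k,2].min(),P[k,2].max())
E
```

```text
[ 0.16954102 -0.60132964  0.30319831] [[0.962, 0.271, -0.0], [0.271, -0.962, 0.001], [-0.0, -0.001, -1.0]] [ 0.23273197 -0.58425833  0.37265049] [[0.0, 0.964, 0.266, 0.065], [1.0, -0.0, -0.0, 0.001], [-0.0, 0.266, -0.964, -0.069], [0.0, 0.0, 0.0, 1.0]] [0.14862922 0.32966145 0.58414573]invalid input at $[0]: expected keys dx, dy, dz, wx, wy, wz, hand
invalid input at $[0]: expected keys dx, dy, dz, wx, wy, wz, hand
```

View pics/w1.png

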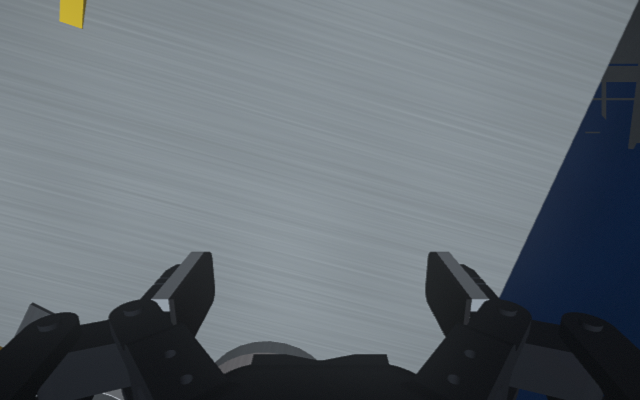

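The call was refused because every row needs all seven keys, so the arm didn't move. The picture shows only bare bench and the fingers. Repeating with full rows.

```bash
python3 -m jog '[{"dx":0,"dy":0,"dz":0,"wx":0,"wy":0,"wz":-0.13,"hand":0},{"dx":0,"dy":0,"dz":0,"wx":0,"wy":0,"wz":-0.13,"hand":0},{"dx":0,"dy":0,"dz":0,"wx":0,"wy":0,"wz":-0.13,"hand":0},{"dx":41,"dy":-2.5,"dz":5,"wx":0,"wy":0,"wz":0,"hand":0},{"dx":41,"dy":-2.5,"dz":5,"wx":0,"wy":0,"wz":0,"hand":0},{"dx":41,"dy":-2.5,"dz":5,"wx":0,"wy":0,"wz":0,"hand":0},{"dx":41,"dy":-2.5,"dz":5,"wx":0,"wy":0,"wz":0,"hand":0},{"dx":41,"dy":-2.5,"dz":5,"wx":0,"wy":0,"wz":0,"hand":0},{"dx":41,"dy":-2.5,"dz":5,"wx":0,"wy":0,"wz":0,"hand":0},{"dx":41,"dy":-2.5,"dz":5,"wx":0,"wy":0,"wz":0,"hand":0},{"dx":0,"dy":0,"dz":0,"wx":0,"wy":0,"wz":0,"hand":0},{"dx":0,"dy":0,"dz":0,"wx":0,"wy":0,"wz":0,"hand":0}]' 30
cat > look.py <<'E'
import sys
from h import *
n=sys.argv[1];o,f=wrist();np.savez(n+".npz",**f);cv2.imwrite(f"pics/{n}.png",f["image"][:,:,::-1])
Rm=R.from_quat(o["orientation"]).as_matrix();print("tcp",o["tool_pos"].round(4),"yaw",np.arctan2(Rm[1,0],Rm[0,0]),"z",Rm[:,2].round(4),"F",o["force"])
hsv=cv2.cvtColor(f["image"],cv2.COLOR_RGB2HSV);m=cv2.inRange(hsv,(8,70,50),(20,255,255))
uv,P=cloud(f);_,l,st,c=cv2.connectedComponentsWithStats(m)
for i in range(1,len(st)):
    if st[i,4]<500: continue
    k=(l[uv[:,1],uv[:,0]]==i)&(P[:,2]>-.005);r=cv2.minAreaRect(P[k,:2].astype(np.float32))
    print(st[i],cv2.boxPoints(r).round(4).tolist(),P[k,2].min(),P[k,2].max())
E
python3 look.py w2
```

```text
t: 1.35
tool_pos: [0.3852, -0.41, 0.2686]
orientation: [0.945, 0.327, -0.0, -0.0]
force: [-0.9, -0.3, -0.5]
width: 1.003
grip_force: 0.0
tcp [ 0.3852 -0.41    0.2686] yaw 0.6669606320228292 z [-5.e-04  3.e-04 -1.e+00] F [-0.86306666 -0.29072594 -0.4515301 ]
[ 298    0   40  143 5280] [[0.39590001106262207, -0.37630000710487366], [0.4147000014781952, -0.4016999900341034], [0.5080999732017517, -0.33239999413490295], [0.489300012588501, -0.3070000112056732]] 0.008220276410420169 0.02770748856860855
[ 436   74   62  129 3438] [[0.45419999957084656, -0.5529999732971191], [0.47429999709129333, -0.5633999705314636], [0.5307000279426575, -0.454800009727478], [0.5105999708175659, -0.44440001249313354]] -0.000797684578898672 0.01908438526940276
```

View pics/w2.png

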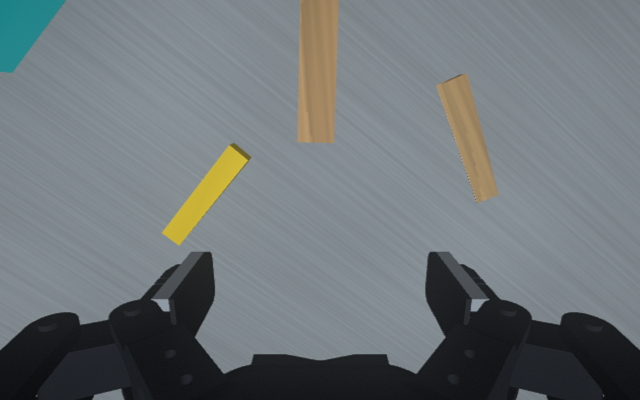

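The wedge's butt end is at (298–334, 142) in the wrist view and the axis is aligned; yellow (207,195) clears the fingers. Descending and gripping 15 mm from the butt.

```bash
python3 -m jog '[{"dx":22,"dy":-2,"dz":20,"wx":0,"wy":0,"wz":0,"hand":60},{"dx":22,"dy":-2,"dz":35,"wx":0,"wy":0,"wz":0,"hand":60},{"dx":0,"dy":0,"dz":40,"wx":0,"wy":0,"wz":0,"hand":60},{"dx":0,"dy":0,"dz":40,"wx":0,"wy":0,"wz":0,"hand":60},{"dx":0,"dy":0,"dz":30,"wx":0,"wy":0,"wz":0,"hand":60},{"dx":0,"dy":0,"dz":15,"wx":0,"wy":0,"wz":0,"hand":60},{"dx":0,"dy":0,"dz":10,"wx":0,"wy":0,"wz":0,"hand":60},{"dx":0,"dy":0,"dz":0,"wx":0,"wy":0,"wz":0,"hand":60},{"dx":0,"dy":0,"dz":0,"wx":0,"wy":0,"wz":0,"hand":60}]' 30
python3 look.py w3
```

```text
t: 2.3
tool_pos: [0.4173, -0.3812, 0.0802]
orientation: [0.945, 0.326, 0.0, 0.001]
force: [1.0, 0.0, 0.4]
width: 0.764
grip_force: 0.0
tcp [ 0.4173 -0.3812  0.0802] yaw 0.6642884033851598 z [ 0.0014 -0.0014 -1.    ] F [0.95695657 0.04642735 0.38904152]
[  277     0    93   310 26332] [[0.39489999413490295, -0.376800000667572], [0.414000004529953, -0.4025000035762787], [0.5062000155448914, -0.33410000801086426], [0.4871000051498413, -0.3084000051021576]] 0.008412564850090426 0.02772352730997925
[ 570  154   70  222 9271] [[0.4620000123977661, -0.550599992275238], [0.5273000001907349, -0.5526000261306763], [0.5310999751091003, -0.42719998955726624], [0.4657999873161316, -0.4251999855041504]] -0.0013084548424712739 0.08876613649973088
```

View pics/w3.png

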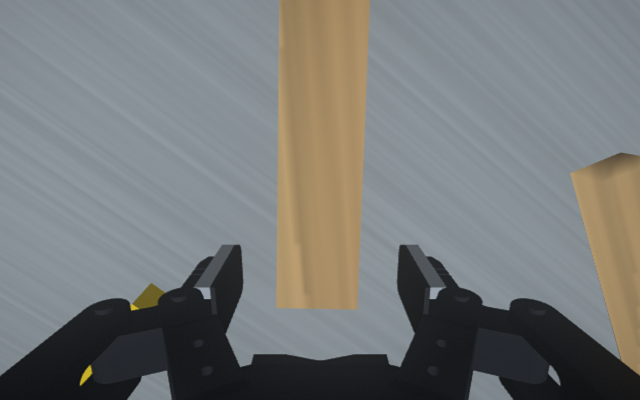

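The wedge sits between the pads, with its butt edge at (277–358, 308). Lower 3 mm and close.

```bash
python3 -m jog '[{"dx":0,"dy":0,"dz":3,"wx":0,"wy":0,"wz":0.02,"hand":60},{"dx":0,"dy":0,"dz":0,"wx":0,"wy":0,"wz":0,"hand":180},{"dx":0,"dy":0,"dz":0,"wx":0,"wy":0,"wz":0,"hand":200},{"dx":0,"dy":0,"dz":0,"wx":0,"wy":0,"wz":0,"hand":200},{"dx":0,"dy":0,"dz":0,"wx":0,"wy":0,"wz":0,"hand":200},{"dx":0,"dy":0,"dz":0,"wx":0,"wy":0,"wz":0,"hand":200},{"dx":0,"dy":0,"dz":0,"wx":0,"wy":0,"wz":0,"hand":200}]' 40; python3 -c "
from plant import get_obs;o=get_obs();print(o['force'],o['tool_pos'])"
```

```text
t: 3.05
tool_pos: [0.4171, -0.3807, 0.0764]
orientation: [0.948, 0.317, 0.0, 0.0]
force: [-0.4, 0.7, 6.1]
width: 0.369
grip_force: 40.6
[-0.37256399  0.73744385  6.14928258] [ 0.41710869 -0.38065498  0.07636407]
```

```bash
python3 -m jog '[{"dx":0,"dy":0,"dz":-15,"wx":0,"wy":0,"wz":0,"hand":200},{"dx":0,"dy":0,"dz":-25,"wx":0,"wy":0,"wz":0,"hand":200},{"dx":0,"dy":0,"dz":-20,"wx":0,"wy":0,"wz":0.1155,"hand":200},{"dx":0,"dy":0,"dz":0,"wx":0,"wy":0,"wz":0.1155,"hand":200},{"dx":0,"dy":0,"dz":0,"wx":0,"wy":0,"wz":0.1155,"hand":200},{"dx":0,"dy":0,"dz":0,"wx":0,"wy":0,"wz":0.1155,"hand":200}]' && python3 -m jog '[{"dx":8.5,"dy":-39.6,"dz":0,"wx":0,"wy":0,"wz":0,"hand":200},{"dx":8.5,"dy":-39.6,"dz":0,"wx":0,"wy":0,"wz":0,"hand":200},{"dx":8.5,"dy":-39.6,"dz":0,"wx":0,"wy":0,"wz":0,"hand":200},{"dx":8.5,"dy":-39.6,"dz":0,"wx":0,"wy":0,"wz":0,"hand":200},{"dx":8.5,"dy":-39.6,"dz":0,"wx":0,"wy":0,"wz":0,"hand":200},{"dx":8.5,"dy":-39.6,"dz":0,"wx":0,"wy":0,"wz":0,"hand":200},{"dx":8.5,"dy":-39.6,"dz":0,"wx":0,"wy":0,"wz":0,"hand":200},{"dx":8.5,"dy":-39.6,"dz":0,"wx":0,"wy":0,"wz":0,"hand":200},{"dx":8.5,"dy":-39.6,"dz":0,"wx":0,"wy":0,"wz":0,"hand":200},{"dx":0,"dy":0,"dz":0,"wx":0,"wy":0,"wz":0,"hand":200},{"dx":0,"dy":0,"dz":0,"wx":0,"wy":0,"wz":0,"hand":200}]'
python3 look.py w4
```

```text
t: 3.65
tool_pos: [0.4169, -0.3804, 0.1369]
orientation: [0.996, 0.089, 0.0, 0.0]
force: [0.3, 0.2, -0.5]
width: 0.366
grip_force: 39.9
t: 4.75
tool_pos: [0.4273, -0.0156, 0.1365]
orientation: [0.996, 0.092, 0.0, 0.0]
force: [0.5, 0.3, -1.1]
width: 0.367
grip_force: 40.0
tcp [ 0.4273 -0.0156  0.1365] yaw 0.18496244821840394 z [ 4.e-04 -6.e-04 -1.e+00] F [ 0.54778669  0.26102194 -1.13047205]
[  275     0    93   315 27684] [[0.4097999930381775, -0.003000000026077032], [0.41589999198913574, -0.0357000008225441], [0.527400016784668, -0.01489999983459711], [0.5213000178337097, 0.017799999564886093]] 0.0687079729313087 0.09142483111158978
```

View pics/w4.png

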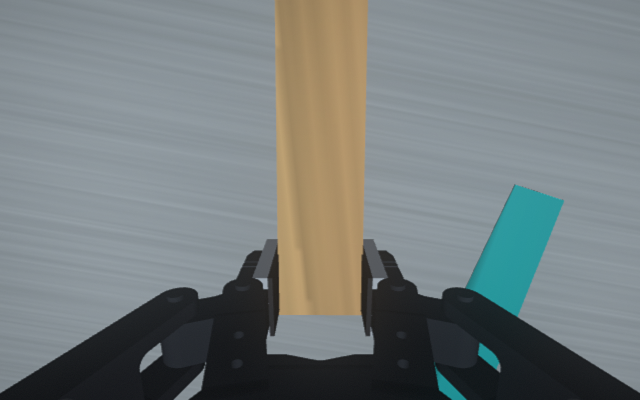

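Wedge held straight (275–365, butt at row 315). Lower it, let it settle flat, regrip clear of the bench.

```bash
python3 -m jog '[{"dx":0,"dy":0,"dz":25,"wx":0,"wy":0,"wz":0,"hand":200},{"dx":0,"dy":0,"dz":20,"wx":0,"wy":0,"wz":0,"hand":200},{"dx":0,"dy":0,"dz":10,"wx":0,"wy":0,"wz":0,"hand":200},{"dx":0,"dy":0,"dz":3,"wx":0,"wy":0,"wz":0,"hand":200},{"dx":0,"dy":0,"dz":0,"wx":0,"wy":0,"wz":0,"hand":200},{"dx":0,"dy":0,"dz":0,"wx":0,"wy":0,"wz":0,"hand":130},{"dx":0,"dy":0,"dz":0,"wx":0,"wy":0,"wz":0,"hand":130},{"dx":0,"dy":0,"dz":0,"wx":0,"wy":0,"wz":0,"hand":130},{"dx":0,"dy":0,"dz":0,"wx":0,"wy":0,"wz":0,"hand":200},{"dx":0,"dy":0,"dz":0,"wx":0,"wy":0,"wz":0,"hand":200},{"dx":0,"dy":0,"dz":0,"wx":0,"wy":0,"wz":0,"hand":200},{"dx":0,"dy":0,"dz":0,"wx":0,"wy":0,"wz":0,"hand":200}]' 40
cat > top.py <<'E'
from h import *
from plant import grab_frame,get_obs
import sys
f=grab_frame("top");im=f["image"];np.savez("top_%s.npz"%sys.argv[1],**f);uv,P=cloud(f)
s=(P[:,2]>.045)&(P[:,2]<.085)&(uv[:,0]>240)&(uv[:,0]<360)&(uv[:,1]>55)&(uv[:,1]<175)
s&=~((uv[:,1]>172))
r=cv2.minAreaRect(P[s,:2].astype(np.float32));c=np.array(r[0]);b=cv2.boxPoints(r)
A=np.c_[P[s,:2]-c,np.ones(s.sum())];g=np.linalg.lstsq(A,P[s,2],rcond=None)[0]
e=b[np.argsort(b[:,0])];y=np.arctan2(*(e[2:].mean(0)-e[:2].mean(0))[::-1])
ax=np.array([np.cos(y),np.sin(y)]);ay=np.array([-ax[1],ax[0]])
print("scale c",c.round(4),"yaw",y.round(4),"slope x,y",(g[:2]@ax).round(4),(g[:2]@ay).round(4),"z",g[2].round(4),r[1])
hsv=cv2.cvtColor(im,cv2.COLOR_RGB2HSV);m=cv2.inRange(hsv,(8,70,50),(20,255,255));m[:,370:]=0
for cc in cv2.findContours(m,0,2)[0]:
    if cv2.contourArea(cc)<40: continue
    q=cc[:,0,:];p=pix2plane(f,q,.006)[:,:2]-c
    rr=cv2.minAreaRect((p@np.c_[ax,ay]*1000).astype(np.float32))
    print("wedge in scale axes (mm)",cv2.boxPoints(rr).round(1).tolist())
o=get_obs();d=o["tool_pos"][:2]-c;print("tcp in scale",d@ax,d@ay,o["tool_pos"],"F along",o["force"][:2]@ax,o["force"])
E
python3 top.py a; python3 look.py w5
```

```text
t: 6.0
tool_pos: [0.4277, -0.0162, 0.0785]
orientation: [0.996, 0.091, 0.0, 0.0]
force: [-1.7, -0.9, 5.5]
width: 0.362
grip_force: 39.8
scale c [ 0.7621 -0.0341] yaw 0.1811 slope x,y 0.0612 -0.0281 z 0.0612 (0.24142804741859436, 0.21026957035064697)
wedge in scale axes (mm) [[-245.3000030517578, 63.29999923706055], [-159.8000030517578, 62.599998474121094], [-159.60000610351562, 92.19999694824219], [-245.10000610351562, 92.9000015258789]]
tcp in scale -0.3256976753375398 0.07789037318775838 [ 0.42767841 -0.01613536  0.07848165] F along -0.9096190649460327 [-0.77466946 -0.81965286  6.03115812]
tcp [ 0.4277 -0.0161  0.0785] yaw 0.1827854186890135 z [ 8.e-04 -4.e-04 -1.e+00] F [-0.77466946 -0.81965286  6.03115812]
[  277     0    91   312 26942] [[0.41019999980926514, -0.003700000001117587], [0.41600000858306885, -0.03680000081658363], [0.5285000205039978, -0.017100000753998756], [0.5228000283241272, 0.01600000075995922]] 0.008586376322387512 0.03170035894945007
```

```bash
python3 -m jog '[{"dx":0,"dy":0,"dz":-0.5,"wx":0,"wy":0,"wz":0,"hand":200},{"dx":0,"dy":0,"dz":0,"wx":0,"wy":0,"wz":0,"hand":200}]'; python3 -m jog '[{"dx":0,"dy":0,"dz":-0.5,"wx":0,"wy":0,"wz":0,"hand":200},{"dx":0,"dy":0,"dz":0,"wx":0,"wy":0,"wz":0,"hand":200}]'
```

```text
t: 6.3
tool_pos: [0.4273, -0.0161, 0.0785]
orientation: [0.996, 0.091, 0.0, 0.0]
force: [-0.3, -0.2, 0.4]
width: 0.364
grip_force: 39.6
t: 6.5
tool_pos: [0.4273, -0.0161, 0.0789]
orientation: [0.996, 0.091, -0.0, 0.0]
force: [0.1, 0.4, -0.5]
width: 0.361
grip_force: 39.5
```

```bash
python3 -m jog '[{"dx":13,"dy":0,"dz":0.3,"wx":0,"wy":0,"wz":0,"hand":200},{"dx":13,"dy":0,"dz":0,"wx":0,"wy":0,"wz":0,"hand":200},{"dx":13,"dy":0,"dz":0,"wx":0,"wy":0,"wz":0,"hand":200},{"dx":13,"dy":0,"dz":0,"wx":0,"wy":0,"wz":0,"hand":200},{"dx":8,"dy":0,"dz":0,"wx":0,"wy":0,"wz":0,"hand":200},{"dx":5,"dy":0,"dz":0,"wx":0,"wy":0,"wz":0,"hand":200},{"dx":0,"dy":0,"dz":0,"wx":0,"wy":0,"wz":0,"hand":200},{"dx":0,"dy":0,"dz":0,"wx":0,"wy":0,"wz":0,"hand":200}]' 
for i in 1 2 3 4; do python3 -m jog '[{"dx":2.5,"dy":0,"dz":0,"wx":0,"wy":0,"wz":0,"hand":200},{"dx":2.5,"dy":0,"dz":0,"wx":0,"wy":0,"wz":0,"hand":200},{"dx":0,"dy":0,"dz":0,"wx":0,"wy":0,"wz":0,"hand":200}]' | egrep "tool_pos|force: \["; done; python3 top.py b
```

```text
t: 7.3
tool_pos: [0.491, -0.0043, 0.0785]
orientation: [0.996, 0.091, -0.0, 0.0]
force: [0.0, 0.4, 0.6]
width: 0.366
grip_force: 39.6
tool_pos: [0.4963, -0.0033, 0.0786]
force: [-0.2, -0.6, -1.8]
tool_pos: [0.5014, -0.0024, 0.0786]
force: [-0.1, 0.9, -0.5]
tool_pos: [0.5063, -0.0015, 0.0786]
force: [-0.5, -0.2, 0.1]
tool_pos: [0.5104, -0.0008, 0.0785]
force: [-4.5, -2.1, 5.6]
scale c [ 0.7621 -0.0342] yaw 0.1769 slope x,y 0.0606 -0.0259 z 0.0612 (0.24199813604354858, 0.21015135943889618)
wedge in scale axes (mm) [[-131.8000030517578, 91.0], [-129.39999389648438, 62.099998474121094], [-113.80000305175781, 63.400001525878906], [-116.19999694824219, 92.30000305175781]]
tcp in scale -0.24190868431387605 0.07720893615842336 [ 0.51034451 -0.00080101  0.07853754] F along -5.052840695489721 [-4.87822873 -1.42475076  5.0246928 ]
```

Touch at about TCP x = 0.508. Continuing in 5 mm steps, well short of the expected 40 mm.

```bash
for i in 1 2 3 4 5; do python3 -m jog '[{"dx":2.5,"dy":0,"dz":0,"wx":0,"wy":0,"wz":0,"hand":200},{"dx":2.5,"dy":0,"dz":0,"wx":0,"wy":0,"wz":0,"hand":200},{"dx":0,"dy":0,"dz":0,"wx":0,"wy":0,"wz":0,"hand":200}]' | egrep "tool_pos|force: \["; done; python3 top.py c
```

```text
tool_pos: [0.5151, 0.0, 0.0785]
force: [-5.9, -1.4, 6.4]
tool_pos: [0.52, 0.0009, 0.0785]
force: [-5.0, -1.5, 6.7]
tool_pos: [0.525, 0.0018, 0.0785]
force: [-5.6, -0.9, 4.9]
tool_pos: [0.53, 0.0027, 0.0785]
force: [-5.9, -0.7, 6.4]
tool_pos: [0.5349, 0.0036, 0.0786]
force: [-6.1, -0.8, 6.0]
scale c [ 0.7626 -0.0352] yaw 0.1791 slope x,y 0.042 -0.0055 z 0.0612 (0.24097958207130432, 0.2103338986635208)
tcp in scale -0.21722089752807144 0.0787421985857007 [0.53484336 0.00359932 0.07854005] F along -6.118952544180707 [-6.01438914 -1.12699323  6.27245072]
```

```bash
for i in 1 2 3 4; do python3 -m jog '[{"dx":1,"dy":0,"dz":0,"wx":0,"wy":0,"wz":0,"hand":200},{"dx":1,"dy":0,"dz":0,"wx":0,"wy":0,"wz":0,"hand":200},{"dx":0,"dy":0,"dz":0,"wx":0,"wy":0,"wz":0,"hand":200}]' | egrep "tool_pos|force: \["; done; python3 top.py d
```

```text
tool_pos: [0.5365, 0.0039, 0.0785]
force: [-8.3, -1.3, 7.9]
tool_pos: [0.5384, 0.0043, 0.0785]
force: [-8.1, -1.2, 7.8]
tool_pos: [0.5404, 0.0046, 0.0785]
force: [-7.9, -1.4, 8.2]
tool_pos: [0.5422, 0.005, 0.0785]
force: [-9.1, -1.3, 9.2]
scale c [ 0.7632 -0.0352] yaw 0.1821 slope x,y 0.0363 0.0001 z 0.0613 (0.2414695918560028, 0.2101118266582489)
tcp in scale -0.21008158850917297 0.079538428026137 [0.54221213 0.00496699 0.07854466] F along -8.99116540531136 [-8.69014728 -2.45551451  9.3055484 ]
```

```bash
for i in 1 2; do python3 -m jog '[{"dx":1,"dy":0,"dz":0,"wx":0,"wy":0,"wz":0,"hand":200},{"dx":0.5,"dy":0,"dz":0,"wx":0,"wy":0,"wz":0,"hand":200},{"dx":0,"dy":0,"dz":0,"wx":0,"wy":0,"wz":0,"hand":200},{"dx":0,"dy":0,"dz":0,"wx":0,"wy":0,"wz":0,"hand":200}]' | egrep "tool_pos|force: \["; done; python3 top.py e
```

```text
tool_pos: [0.5432, 0.0052, 0.0785]
force: [-11.7, -1.2, 12.4]
tool_pos: [0.5443, 0.0054, 0.0785]
force: [-14.2, -2.8, 15.0]
scale c [ 0.7631 -0.0353] yaw 0.1804 slope x,y 0.0342 0.0008 z 0.0613 (0.24120953679084778, 0.2099260836839676)
tcp in scale -0.20790648411445053 0.07928895221581825 [0.54429938 0.00536792 0.07849875] F along -14.925342259542399 [-14.80517211  -2.00882202  15.65834276]
```

Push roughly doubled and the slope change matches level, but the tool also bears down ~15 N; relieve that to judge the true push.

```bash
for i in 1 2; do python3 -m jog '[{"dx":0,"dy":0,"dz":-0.5,"wx":0,"wy":0,"wz":0,"hand":200},{"dx":0,"dy":0,"dz":0,"wx":0,"wy":0,"wz":0,"hand":200}]' | egrep "tool_pos|force: \["; done; python3 top.py f
```

```text
tool_pos: [0.5443, 0.0054, 0.0785]
force: [-11.6, -2.0, 7.6]
tool_pos: [0.5444, 0.0054, 0.0786]
force: [-8.5, -2.6, 1.9]
scale c [ 0.7633 -0.0352] yaw 0.1791 slope x,y 0.0351 0.0021 z 0.0613 (0.24105170369148254, 0.21014736592769623)
tcp in scale -0.20816163970867996 0.07888996336828084 [0.54442863 0.00537368 0.07855445] F along -7.750909826000631 [-7.50130406 -2.07481184  1.00299018]
```

```bash
python3 -m jog '[{"dx":1,"dy":0,"dz":0,"wx":0,"wy":0,"wz":0,"hand":200},{"dx":0,"dy":0,"dz":0,"wx":0,"wy":0,"wz":0,"hand":200},{"dx":0,"dy":0,"dz":0,"wx":0,"wy":0,"wz":0,"hand":200}]' | egrep "tool_pos|force: \["; python3 -m jog '[{"dx":1,"dy":0,"dz":-0.1,"wx":0,"wy":0,"wz":0,"hand":200},{"dx":0,"dy":0,"dz":0,"wx":0,"wy":0,"wz":0,"hand":200},{"dx":0,"dy":0,"dz":0,"wx":0,"wy":0,"wz":0,"hand":200}]' | egrep "tool_pos|force: \["; python3 top.py g
```

```text
tool_pos: [0.5453, 0.0056, 0.0786]
force: [-8.6, -1.6, 1.4]
tool_pos: [0.5461, 0.0058, 0.0785]
force: [-9.0, -1.6, 0.7]
scale c [ 0.7637 -0.0352] yaw 0.1775 slope x,y 0.0345 0.0027 z 0.0613 (0.2415153533220291, 0.20956824719905853)
tcp in scale -0.2069050782893093 0.07872856042881907 [0.54616944 0.00578059 0.07857667] F along -9.518975495587172 [-9.49049499 -1.00573894  1.42860938]
```

Push has risen from about 4 N to 9 N with negligible down-force, slopes changed by the full level amount, and the scale has not slid. Stop, release, retreat upward.

```bash
python3 -m jog '[{"dx":0,"dy":0,"dz":0,"wx":0,"wy":0,"wz":0,"hand":150},{"dx":0,"dy":0,"dz":0,"wx":0,"wy":0,"wz":0,"hand":110},{"dx":0,"dy":0,"dz":0,"wx":0,"wy":0,"wz":0,"hand":80},{"dx":0,"dy":0,"dz":0,"wx":0,"wy":0,"wz":0,"hand":80},{"dx":0,"dy":0,"dz":0,"wx":0,"wy":0,"wz":0,"hand":80},{"dx":0,"dy":0,"dz":-10,"wx":0,"wy":0,"wz":0,"hand":80},{"dx":0,"dy":0,"dz":-20,"wx":0,"wy":0,"wz":0,"hand":80},{"dx":0,"dy":0,"dz":-30,"wx":0,"wy":0,"wz":0,"hand":80},{"dx":-10,"dy":0,"dz":-40,"wx":0,"wy":0,"wz":0,"hand":80},{"dx":-30,"dy":0,"dz":-40,"wx":0,"wy":0,"wz":0,"hand":80},{"dx":-30,"dy":0,"dz":-20,"wx":0,"wy":0,"wz":0,"hand":80},{"dx":0,"dy":0,"dz":0,"wx":0,"wy":0,"wz":0,"hand":80}]'
python3 top.py z; python3 look.py w6
```

```text
t: 14.5
tool_pos: [0.4784, -0.0069, 0.2436]
orientation: [0.996, 0.091, 0.002, 0.001]
force: [0.5, 0.3, 0.1]
width: 0.685
grip_force: 0.0
scale c [ 0.7638 -0.0353] yaw 0.1773 slope x,y 0.0387 -0.0002 z 0.0612 (0.24203869700431824, 0.2098737210035324)
wedge in scale axes (mm) [[-139.5, 65.0999984741211], [-114.19999694824219, 63.599998474121094], [-112.5, 93.0], [-137.8000030517578, 94.4000015258789]]
tcp in scale -0.27510433816105906 0.07829488978109558 [ 0.47924564 -0.00679736  0.24196254] F along -0.08556672519387387 [ 0.16082593 -1.38242034 -0.45025179]
tcp [ 0.4792 -0.0068  0.242 ] yaw 0.18202642780256478 z [ 0.004  -0.0019 -1.    ] F [ 0.16082593 -1.38242034 -0.45025179]
[ 299    0   42  116 4741] [[0.5296000242233276, 0.01759999990463257], [0.5349000096321106, -0.013000000268220901], [0.6183000206947327, 0.0015999999595806003], [0.6129000186920166, 0.03229999914765358]] 0.01271028241978106 0.02806090973315628
```

View pics/w6.png

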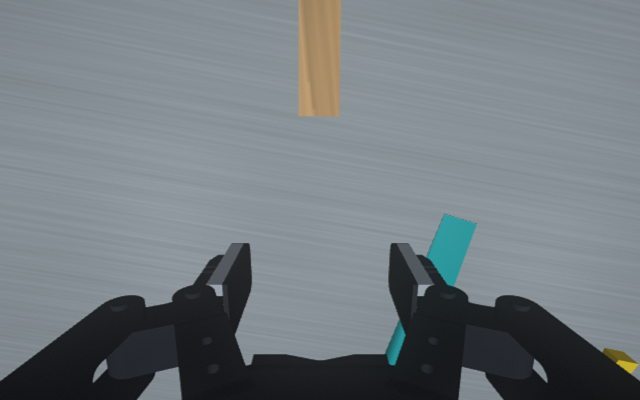

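The wedge butt (299–340, 116) stays in place, but slopes show the corner sank ~0.5 mm on release (I'd been holding the wedge slightly off the bench). I'll push it the last few mm with closed fingers on the butt, which puts no vertical load on it.

```bash
python3 -m jog '[{"dx":16,"dy":0.5,"dz":20,"wx":0,"wy":0,"wz":0,"hand":255},{"dx":16,"dy":0,"dz":30,"wx":0,"wy":0,"wz":0,"hand":255},{"dx":0,"dy":0,"dz":30,"wx":0,"wy":0,"wz":0,"hand":255},{"dx":0,"dy":0,"dz":30,"wx":0,"wy":0,"wz":0,"hand":255},{"dx":0,"dy":0,"dz":30,"wx":0,"wy":0,"wz":0,"hand":255},{"dx":0,"dy":0,"dz":15,"wx":0,"wy":0,"wz":0,"hand":255},{"dx":0,"dy":0,"dz":6,"wx":0,"wy":0,"wz":0,"hand":255},{"dx":0,"dy":0,"dz":0,"wx":0,"wy":0,"wz":0,"hand":255},{"dx":0,"dy":0,"dz":0,"wx":0,"wy":0,"wz":0,"hand":255}]'; for i in 1 2 3 4; do python3 -m jog '[{"dx":1,"dy":0,"dz":0,"wx":0,"wy":0,"wz":0,"hand":255},{"dx":1,"dy":0,"dz":0,"wx":0,"wy":0,"wz":0,"hand":255},{"dx":0,"dy":0,"dz":0,"wx":0,"wy":0,"wz":0,"hand":255}]' | egrep "tool_pos|force: \["; done; python3 top.py h
```

```text
t: 15.5
tool_pos: [0.5118, -0.001, 0.0797]
orientation: [0.996, 0.091, 0.001, 0.0]
force: [0.2, -0.1, 0.8]
width: 0.004
grip_force: 0.0
tool_pos: [0.5134, -0.0008, 0.0794]
force: [0.3, -0.4, -0.6]
tool_pos: [0.515, -0.0004, 0.0787]
force: [0.5, 0.2, 0.7]
tool_pos: [0.517, -0.0, 0.0787]
force: [-0.3, 0.5, 0.2]
tool_pos: [0.519, 0.0004, 0.0787]
force: [-0.1, -0.2, -0.1]
scale c [ 0.7638 -0.0353] yaw 0.1774 slope x,y 0.0396 -0.0005 z 0.0612 (0.24133053421974182, 0.20973186194896698)
tcp in scale -0.23471780038181606 0.07833215486147288 [5.18901944e-01 3.89421916e-04 7.87006165e-02] F along 0.42020031044838857 [ 0.45785691 -0.17261219 -0.36702159]
```

```bash
for i in 1 2 3 4 5; do python3 -m jog '[{"dx":1,"dy":0,"dz":0,"wx":0,"wy":0,"wz":0,"hand":255},{"dx":0,"dy":0,"dz":0,"wx":0,"wy":0,"wz":0,"hand":255}]' | egrep "tool_pos|force: \["; done; python3 top.py i
```

```text
tool_pos: [0.5199, 0.0005, 0.0787]
force: [-0.1, -0.4, 1.1]
tool_pos: [0.5209, 0.0007, 0.0787]
force: [-0.4, -0.2, -0.7]
tool_pos: [0.5219, 0.0009, 0.0787]
force: [-0.1, 0.5, 1.0]
tool_pos: [0.5226, 0.001, 0.0786]
force: [-2.0, -0.2, 1.3]
tool_pos: [0.5228, 0.001, 0.0784]
force: [-6.4, -1.8, 4.6]
scale c [ 0.7635 -0.0352] yaw 0.1773 slope x,y 0.0377 -0.0009 z 0.0612 (0.24150855839252472, 0.20957843959331512)
tcp in scale -0.23054049366662313 0.0781433000956266 [0.52277539 0.00101235 0.07840527] F along -6.440861952335556 [-6.39351763 -0.83668378  3.7437641 ]
```

```bash
for i in 1 2 3; do python3 -m jog '[{"dx":1,"dy":0,"dz":-0.2,"wx":0,"wy":0,"wz":0,"hand":255},{"dx":0,"dy":0,"dz":0,"wx":0,"wy":0,"wz":0,"hand":255},{"dx":0,"dy":0,"dz":0,"wx":0,"wy":0,"wz":0,"hand":255}]' | egrep "tool_pos|force: \["; done; python3 top.py j
```

```text
tool_pos: [0.523, 0.001, 0.0784]
force: [-9.2, -2.2, 6.7]
tool_pos: [0.5235, 0.0011, 0.0784]
force: [-11.8, -1.5, 7.4]
tool_pos: [0.5244, 0.0012, 0.0784]
force: [-10.0, -1.9, 5.1]
scale c [ 0.7649 -0.0349] yaw 0.1719 slope x,y 0.038 -0.0001 z 0.0612 (0.24166043102741241, 0.20983584225177765)
tcp in scale -0.23074420857014655 0.07662687225922075 [0.52441179 0.00113128 0.07839481] F along -10.8098697014238 [-10.74860218  -1.28429662   5.45512941]
```

The scale itself may have started to shift slightly. Back off and measure arm-free with both cameras against the initial frames.

```bash
python3 -m jog '[{"dx":-3,"dy":0,"dz":0,"wx":0,"wy":0,"wz":0,"hand":255},{"dx":-10,"dy":0,"dz":0,"wx":0,"wy":0,"wz":0,"hand":255},{"dx":-20,"dy":0,"dz":-20,"wx":0,"wy":0,"wz":0,"hand":255},{"dx":-20,"dy":0,"dz":-40,"wx":0,"wy":0,"wz":0,"hand":255},{"dx":-20,"dy":0,"dz":-40,"wx":0,"wy":0,"wz":0,"hand":255},{"dx":0,"dy":0,"dz":0,"wx":0,"wy":0,"wz":0,"hand":255}]' | tail -3
cat > cmp.py <<'E'
from h import *
from plant import grab_frame
def meas(f):
    uv,P=cloud(f);s=(P[:,2]>.04)&(P[:,2]<.09)&(np.hypot(P[:,0]-.762,P[:,1]+.034)<.17)
    r=cv2.minAreaRect(P[s,:2].astype(np.float32));c=np.array(r[0])
    y=np.deg2rad(r[2]);y=y-np.pi/2 if y>np.pi/4 else y
    q=s&(np.hypot(P[:,0]-.77,P[:,1]+.034)<.09)
    g=np.linalg.lstsq(np.c_[P[q,:2]-c,np.ones(q.sum())],P[q,2],rcond=None)[0]
    a=.18;return np.r_[c,y,g[0]*np.cos(a)+g[1]*np.sin(a),-g[0]*np.sin(a)+g[1]*np.cos(a),g[2]]
for n in("scene","top"):
    a=meas(dict(np.load(n+".npz")));b=np.array([meas(grab_frame(n)) for _ in range(4)])
    print(n,"init",a.round(4),"now",b.mean(0).round(4),"sd",b.std(0).round(4),"frac",((b.mean(0)-a)[3:5]/[-.0264,.0313]).round(3))
for t in "bcdegzhj":
    print(t,meas(dict(np.load(f"top_{t}.npz"))).round(4))
E
python3 cmp.py
```

```text
force: [-0.2, -0.3, -0.3]
width: 0.001
grip_force: 0.0
scene init [ 0.7632 -0.0325  0.1863  0.0453 -0.0313  0.0626] now [ 0.7653 -0.0349  0.1764  0.0214  0.0018  0.0628] sd [0.0002 0.0007 0.0044 0.0006 0.0005 0.    ] frac [0.905 1.058]
top init [ 0.7623 -0.0341  0.1831  0.0521 -0.0294  0.0629] now [ 0.7643 -0.0351  0.1721  0.0276  0.0009  0.063 ] sd [0.0001 0.0001 0.0021 0.0007 0.0011 0.    ] frac [0.929 0.97 ]
b [ 0.7621 -0.0343  0.1779  0.0502 -0.0281  0.0629]
c [ 0.7626 -0.0352  0.1791  0.0331 -0.0068  0.0628]
d [ 0.7634 -0.0352  0.1795  0.0261 -0.0011  0.063 ]
e [ 0.7638 -0.0351  0.1824  0.0267 -0.0014  0.063 ]
g [ 0.7637 -0.0354  0.1811  0.0257  0.0018  0.0629]
z [ 0.7639 -0.0354  0.1773  0.0274  0.0014  0.063 ]
h [ 0.7636 -0.0353  0.1764  0.0278  0.004   0.063 ]
j [ 0.7646 -0.0349  0.1719  0.0273  0.0017  0.0629]
```

Run:
```python
from plant import *
import cv2
a=grab_frame("scene")["image"][90:330,150:450,::-1];cv2.imwrite("pics/fin.png",cv2.resize(a,None,fx=2.4,fy=2.4,interpolation=2))
```

```text
(no output)
```

View pics/fin.png

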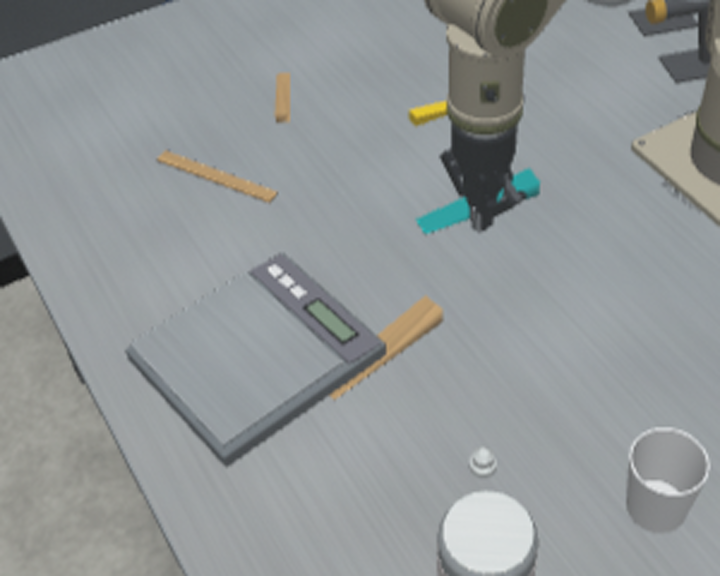

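The wedge lies flat under the front-left corner (butt at (430,310), tip showing beneath the edge at (335,395)). The scale is level, the bystanders are untouched and the arm is clear. Handing in.

```bash
python3 -c "
from plant import *
print(finish_job())"
```

```text
the job is handed in; nothing more can be done
None
```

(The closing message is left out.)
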